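# Put away the bottles, specimen jars and forceps after the morning run

## Robot

A 6-joint arm with a two-finger parallel gripper is mounted at the origin on a cart in front of the work surface, level with it; the furniture and walls round the work are solid. World frame = base frame: x ahead of the robot, y to its left, z up, the work surface at z = 0. Lengths are in m, angles in rad, forces in N, time in s.
With the tool pointing down it reaches from about 0.425 to 0.95 m from the base axis. Payload 14.7 kg.
Tool frame: the origin (TCP) lies at the very end of the fingers, on their centre line; the grasp point (between the pads) lies 19 mm behind it (hold_point_z is the distance from the TCP to the grasp point, in m); z points along the fingers, y is the line along which they close (so a half turn about z gives the same grasp; the last joint's range is limited). The gripper opens to 85 mm and grips with 20 to 120 N. Pads are 22 mm wide; open, the fingers measure 114 mm over their backs; the gripper's body (76 mm by 85 mm) begins 54 mm behind the grasp point. The pads swing forward as they close: fully open they stand 13 mm farther back than shut.
Start: joints at [1.282, 0.48, 1.596, -0, 1.065, -0.047], TCP at [0.156, 0.631, 0.231] pointing down, gripper open.
Joint ranges: [-2.75, 2.75], [-0.82, 2.05], [0.23, 2.67], [-1.56, 4.7], [0.09, 2.69], [-2.92, 2.92]. Speed limits (rad/s): [1.89, 1.89, 2.39, 3.01, 3.01, 3.01].

## Interface

Orientations are given as a rotation vector (axis times angle).
In Python, from workcell import state, get_image, close_job, hold_point_z gives the robot as it stands.
- The arm moves only by the shell command python3 -m handwheel 'ROWS' [OPENING] [FORCE]. ROWS is JSON, a list of rows, each an object with "offset": the shift along the world's x, y, z each as a share of 40 mm, from -1 to 1, a list of three; "delta_rot": the turn, a rotation vector about the world's x, y, z each as a share of 0.12 rad, from -1 to 1, a list of three. A call has 1 to 10 rows; each row shifts and turns the commanded pose from where the row before left it; what a row does not reach is not made up. A row lasts 1/12 s, in which the tool goes at most 41.7 mm and 7.16 degrees, less where a joint would pass 70% of its speed; a pose out of reach is approached as far as the arm can. A call with a number of a shift or a turn outside -1 to 1 is refused whole. A call with a gripper value outside its range is refused whole. OPENING is the closure, from 0 (fully open) to 1 (shut), set as the call begins (- or left out, the last holds). The fingers move at their own pace and stop on an object; FORCE is the grip in N (left out, the last holds). Time passes only in rows, so rows that do not move let the fingers close. It gives the time, the measured TCP pose, the force, the opening and the grip force at its end, in the units of the state.
- state(): the state, without advancing time (a new reading comes with each control period).
- get_image(name): name is "scene" or "side" or "wrist"; returns a dict with "image" (400x640x3 uint8, red, green, blue), "fx", "fy", "cx", "cy" (pixels), "eye" and "rotation" of the camera in the world. Camera axes: x right, y up, looking along -z (the intrinsics and any distortion apply to the point x, -y, -z); pixel columns grow to the right and rows downward; lengths in m; the calibration is good to about 2 mm. The wrist camera is an equidistant fisheye: a pixel r from the principal point sees the ray r / f radians off the axis. A picture is of the moment at which its call begins. There is no depth.
- close_job(): hands the job in; it is judged then, once.
The state is a dict: "time_s": time; "qpos": joint angles; "qd": joint speeds; "joint_efforts": joint torques, N m; "position": TCP position; "tool_rot": TCP orientation; "ft_force": force on the tool from outside, world axes, zero at the start; "torque": the same for the moment, N m; "finger_gap": finger opening in m; "grasp_force": force on a finger pad.
Only numpy, scipy, OpenCV 4.12 (cv2) and the standard library are available. Lean on these libraries where they do the work, as an engineer would, in place of code of your own. Each camera call takes 0.05 s, during which the arm holds its last target. There are 200 camera calls.

## Task

Clear the bench after the morning run, each thing to where its kind is kept: stand the two small reagent bottles from the front of the bench upright on the floor of the open reagent box, seat the two capped specimen jars each in a free well of the white specimen rack, and lay the forceps flat in the shallow steel instrument tray. Bottles and jars hold liquid, so keep them upright all the way, and leave the jar that already stands in the rack in its well; the tall buffer bottle at the back beside the analyser is not part of the job.

Things in the scene. Friction and masses are not known exactly. Their poses are not given: they have to be found in the camera images.
- large_bottle_mid (a point): The taller reagent bottle, round, white with a blue band and a narrower white ribbed cap, 46 mm in diameter, 100 mm tall, stands upright at the start; the body is straight-sided up to about 65 mm, above it the shoulder slopes in to the cap: grip it round the body, pads no higher than 60 mm. The point is on its axis, half-way up (50 mm above its foot); z is up along its axis.
- small_bottle_mid (a point): The smaller reagent bottle, same look with a narrower white cap, 40 mm in diameter, 85 mm tall, stands upright; straight-sided up to about 55 mm: grip it round the body, pads no higher than 50 mm. The point is on its axis, half-way up (42.5 mm above its foot); z is up along its axis.
- specimen_jar_a_mid (a point): One of the two loose specimen jars: short and squat, 58 mm tall, with a wide flat white screw lid (lid 41 mm in diameter, its lower edge 42 mm and its top 58 mm above the foot; body below it 38 mm). Grip it by the lid, so that the fingers clear the rack's top plate. The point is on its axis, half-way up (29 mm above its foot); z is up along its axis.
- specimen_jar_b_mid (a point): The other loose specimen jar, same shape and sizes as the first (58 mm tall, lid 41 mm); the point is on its axis, 29 mm above its foot.
- forceps_mid (a point): Steel forceps lying flat on the bench, 130 mm long, 14 mm wide, 8 mm thick. The point is at their centre (4 mm above what they lie on); their length runs along the y axis of this point, they are gripped across x.
- reagent_box: Open-topped rectangular plastic box (red), 120 x 100 mm outside, 70 mm high, fixed to the bench. Origin: centre of its underside; x runs along the 120 mm side, y along the 100 mm side, z up. The inside is 114 mm (x) by 96 mm (y), its floor 4 mm above the bench, and it is empty: both bottles fit side by side along x only (one about 28 mm to either side of the middle), not with one of them in the middle.
- jar_rack: White two-tier specimen rack, 74 x 212 mm, 30 mm high, fixed to the bench. Origin: centre of its underside; y runs along the 212 mm side, z up. Three round wells 52 mm wide in a row along y, centred at y = -70, 0 and +70 mm (x = 0); a seated jar stands on the base plate 6 mm above the bench, 24 mm below the top face. One well is already taken by the stored jar.
- instrument_tray: Shallow rectangular steel tray, 90 x 180 mm, 18 mm high (21 mm with its rolled rim), walls 3 mm, fixed to the bench. Origin: centre of its underside; y runs along the 180 mm side, z up. The floor lies 3 mm above the bench; it is empty, and the forceps fit lying along y.
- stored_jar_mid (a point): The specimen jar that already stands in one of the rack's end wells, same shape as the others (58 mm tall, lid 41 mm); the point is on its axis, half-way up. It is to stay there.

How it is judged:
By the outcome, as a careful person would: the job done as asked, in the order asked, and still so for the second after the job is handed in, with the robot touching nothing.
It also fails if it takes over 136 s, if anything falls off the work surface, if the arm or the gripper's body presses on something with over 40 N, if the wrist force passes 120 N, or if a joint passes its speed limit or range.

## Working session

There is one attempt and no reset: what is moved stays moved. The work goes in short steps, Python scripts to look and compute and a shell command to move; the robot and the scene stay as the last step left them, time stands still between calls to the robot, and variables do not carry over. Pictures are saved under pics/ and viewed, at most 14 in all, crops included, and the job is handed in when it is done.

```bash
mkdir -p pics; ls; python3 - <<'E'
from workcell import *
import cv2,pickle
print(state(),hold_point_z)
for n in("scene","side","wrist"):
    d=get_image(n);cv2.imwrite(f"pics/{n}0.png",d["image"][:,:,::-1]);pickle.dump(d,open(f"{n}0.pkl","wb"))
    print(n,{k:v for k,v in d.items() if k!="image"})
E
```

```text
pics
{'time_s': 0.0, 'qpos': array([ 1.28239459e+00,  4.80851042e-01,  1.59690366e+00,  1.20655082e-05,
        1.06511635e+00, -4.66058376e-02]), 'qd': array([ 8.33891892e-05, -4.34237257e-04, -9.86911909e-05,  3.04706795e-04,
       -1.57346367e-04, -1.16575563e-03]), 'joint_efforts': array([-6.35913952e-03, -9.50616860e+01, -4.30181050e+01, -8.46337680e-04,
        1.22642846e-02, -2.92820675e-05]), 'position': array([0.15549461, 0.63067417, 0.23064884]), 'tool_rot': array([-3.78869640e-01, -3.11843772e+00,  1.97709468e-03]), 'ft_force': array([ 0.38201449, -0.02337801, -0.00791327]), 'torque': array([ 0.05315829,  0.02389182, -0.00615652]), 'grasp_force': 0.0, 'finger_gap': 0.08540992757974965} 0.0187
scene {'fx': 381.86350981067494, 'fy': 381.86350981067494, 'cx': 314.7707005708265, 'cy': 199.47353875896835, 'eye': array([-0.17114445, -0.77008395,  0.57927185]), 'rotation': array([ 1.03695622, -0.41414275, -0.63111063])}
side {'fx': 398.16579304730686, 'fy': 398.16579304730686, 'cx': 309.83793820910347, 'cy': 198.05345507079625, 'eye': array([ 0.5219443 , -0.8581595 ,  0.73011832]), 'rotation': array([0.91581658, 0.01770312, 0.03022178])}
wrist {'fx': 309.70691628693146, 'fy': 309.70691628693146, 'cx': 320.9151839310278, 'cy': 200.73939080450583, 'eye': array([0.09055398, 0.64589499, 0.37373072]), 'rotation': array([-0.22605417, -0.17684928,  1.31964594])}
```

View pics/scene0.png

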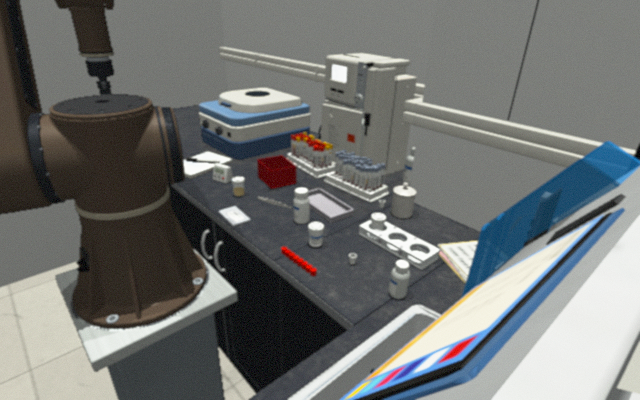

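View pics/side0.png

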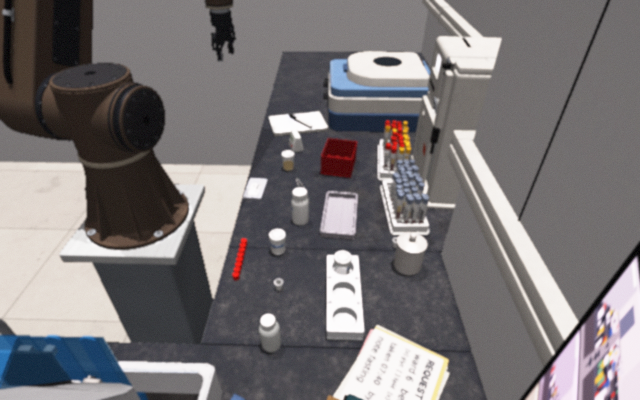

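View pics/wrist0.png

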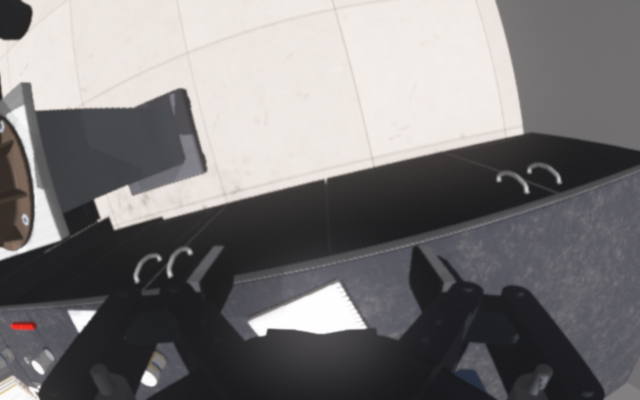

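The scene shows bottles at about (301,205) and (400,280), jars at (238,187) and (316,235), and faint forceps at (275,203). The red box is at (277,172), the tray at (327,205) and the rack at (400,243), with the stored jar in its far well. The side view shows the same things. The wrist camera is looking away from them. I'll enlarge crops next.

```bash
python3 - <<'E'
import cv2
a=cv2.imread("pics/side0.png")[120:360,215:435]
cv2.imwrite("pics/sideA.png",cv2.resize(a,None,fx=2.5,fy=2.5,interpolation=cv2.INTER_CUBIC))
a=cv2.imread("pics/scene0.png")[150:310,210:450]
cv2.imwrite("pics/sceneA.png",cv2.resize(a,None,fx=3.3,fy=3.3,interpolation=cv2.INTER_CUBIC))
E
```

```text
(no output)
```

View pics/sideA.png

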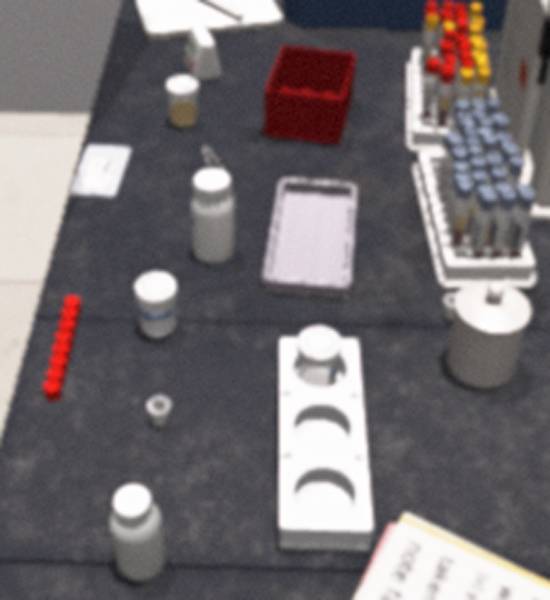

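View pics/sceneA.png

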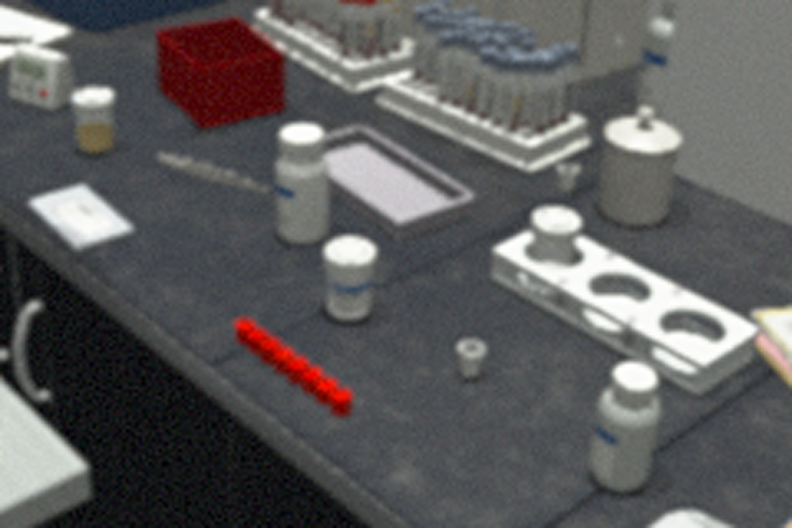

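The crops give me usable pixel positions for the cap tops, rack, box and tray corners, and the visible part of the forceps. The tall bottle hides the rest of the forceps. I'll cast rays from these.

```bash
cat > h.py <<'E'
import numpy as np,cv2,pickle
from scipy.spatial.transform import Rotation as R
def ray(d,u,v,fish=False):
    x,y=(u-d["cx"])/d["fx"],(v-d["cy"])/d["fy"]
    if fish:
        r=np.hypot(x,y); s=np.sin(r)/max(r,1e-9); c=np.array([x*s,-y*s,-np.cos(r)])
    else: c=np.array([x,-y,-1.])
    return d["eye"],R.from_rotvec(d["rotation"]).apply(c/np.linalg.norm(c))
def plane(d,u,v,z,fish=False):
    e,r=ray(d,u,v,fish); return e+r*(z-e[2])/r[2]
def tri(a,b):
    (e,r),(f,s)=a,b
    t=np.linalg.lstsq(np.c_[r,-s],f-e,rcond=None)[0]; p,q=e+t[0]*r,f+t[1]*s
    return (p+q)/2,np.linalg.norm(p-q)
def proj(d,p,fish=False):
    c=R.from_rotvec(d["rotation"]).inv().apply(np.asarray(p)-d["eye"]); x,y,z=c[0],-c[1],-c[2]
    k=np.hypot(x,y); s=np.arctan2(k,z)/max(k,1e-9) if fish else 1/z
    return d["cx"]+d["fx"]*x*s,d["cy"]+d["fy"]*y*s
S=lambda u,v:(215+u/2.5,120+v/2.5)
C=lambda u,v:(210+u/3.3,150+v/3.3)
E
python3 - <<'E'
from h import *
np.set_printoptions(precision=4,suppress=True)
s=pickle.load(open("side0.pkl","rb"));c=pickle.load(open("scene0.pkl","rb"))
for n,a,b,z in[("bot1",(212,178),(303,134),.1),("bot2",(131,497),(636,375),.085),("jarY",(182,84),(94,96),.058),("jarB",(156,284),(350,248),.058),("stored",(320,342),(556,217),.064)]:
    print(n,*tri(ray(s,*S(*a)),ray(c,*C(*b))),plane(s,*S(*a),z)[:2],plane(c,*C(*b),z)[:2])
for n,L,z in[("rack",[(279,531),(373,532),(359,340),(278,339)],.03),("box",[(282,48),(356,55),(347,102),(265,98)],.07),("tray",[(280,180),(357,184),(350,288),(264,283)],.021)]:
    P=np.array([plane(s,*S(*p),z)[:2] for p in L]);print(n,P.mean(0),P.tolist(),np.linalg.norm(P-np.roll(P,-1,0),axis=1))
P=np.array([plane(c,*C(*p),.021)[:2] for p in[(356,128),(472,193),(402,227)]]);print(P, (P[0]+P[2])/2)
P=np.array([plane(c,*C(*p),.07)[:2] for p in[(157,34),(236,20),(284,62),(203,75)]]);print("boxc",P,P.mean(0))
print("forc",plane(c,*C(160,155),.006),plane(c,*C(268,190),.006),plane(s,*S(205,148),.006),plane(s,*S(220,168),.006))
E
```

```text
bot1 [ 0.4648 -0.0047  0.096 ] 0.0013378819086258464 [ 0.4651 -0.009 ] [ 0.4589 -0.0123]
bot2 [ 0.4236 -0.3982  0.0828] 0.0011728887113968494 [ 0.4239 -0.399 ] [ 0.4206 -0.4006]
jarY [0.4106 0.2585 0.0535] 0.00013659548069852766 [0.4114 0.251 ] [0.4057 0.2499]
jarB [ 0.4145 -0.1266  0.0547] 0.0008012199237500116 [ 0.4152 -0.1308] [ 0.4111 -0.13  ]
stored [ 0.5752 -0.2055  0.0603] 0.002605292583558666 [ 0.5749 -0.211 ] [ 0.5711 -0.2077]
rack [ 0.576 -0.281] [[0.5380186549902483, -0.3880986920324953], [0.6132914663695288, -0.3865962806222174], [0.6155313518757783, -0.17406687389053832], [0.5369727597908484, -0.17518951135596306]] [0.0753 0.2125 0.0786 0.2129]
box [0.5802 0.259 ] [[0.5408813284803836, 0.32830767721818777], [0.6393863905473014, 0.312226628796174], [0.621108444929568, 0.19452925024928336], [0.5194338840962596, 0.20082399166303044]] [0.0998 0.1191 0.1019 0.1293]
tray [0.5761 0.0026] [[0.5392499268272154, 0.09592469460210529], [0.6305415743588545, 0.09075333432259158], [0.6120986217852487, -0.0905506222922775], [0.5223961083647621, -0.08565928683839075]] [0.0914 0.1822 0.0898 0.1824]
[[ 0.6143  0.0898]
 [ 0.6064 -0.0817]
 [ 0.512  -0.0866]] [0.5631 0.0016]
boxc [[0.532  0.3266]
 [0.6258 0.3085]
 [0.592  0.18  ]
 [0.5057 0.2037]] [0.5639 0.2547]
forc [0.4399 0.1878 0.006 ] [0.4789 0.0629 0.006 ] [0.4442 0.1815 0.006 ] [0.4654 0.1388 0.006 ]
```

Every point agrees with its known size and height. The large bottle is at (0.463,-0.008), the small bottle at (0.422,-0.399), and the jars at (0.409,0.251) and (0.413,-0.128). The box is yawed about -9° and the tray about -5°. I'll use tool yaw -9° throughout and take the small bottle first.

```bash
cat >> h.py <<'E'
def st():
    from workcell import state
    s=state();M=R.from_rotvec(s["tool_rot"]).as_matrix();y=M[:,1];y=y if y[0]>0 else -y
    print("t",round(s["time_s"],2),"p",s["position"].round(4),"yaw",np.degrees(np.arctan2(y[1],y[0])).round(2),"z",M[:,2].round(3),"gap",round(s["finger_gap"],4),"F",s["ft_force"].round(1),"g",s["grasp_force"],"q",s["qpos"].round(2))
def snap(n,f):
    from workcell import get_image
    d=get_image(n);cv2.imwrite(f"pics/{f}.png",d["image"][:,:,::-1]);pickle.dump(d,open(f"{f}.pkl","wb"));return d
E
python3 -m handwheel '[{"offset":[0.62,-0.74,0],"delta_rot":[0,0,-0.95]},{"offset":[0.62,-0.74,0],"delta_rot":[0,0,-0.95]},{"offset":[0.62,-0.74,0],"delta_rot":[0,0,-0.95]},{"offset":[0.62,-0.74,0],"delta_rot":[0,0,-0.95]},{"offset":[0.62,-0.74,0],"delta_rot":[0,0,-0.95]},{"offset":[0.62,-0.74,0],"delta_rot":[0,0,-0.95]},{"offset":[0.62,-0.74,0],"delta_rot":[0,0,-0.95]},{"offset":[0.62,-0.74,0],"delta_rot":[0,0,-0.95]},{"offset":[0.62,-0.74,0],"delta_rot":[0,0,-0.95]},{"offset":[0.62,-0.74,0],"delta_rot":[0,0,-0.95]}]' 0 40
python3 -m handwheel '[{"offset":[0.62,-0.74,0],"delta_rot":[0,0,-0.95]},{"offset":[0.62,-0.74,0],"delta_rot":[0,0,-0.95]},{"offset":[0.62,-0.74,0],"delta_rot":[0,0,-0.95]},{"offset":[0,0,0],"delta_rot":[0,0,0]},{"offset":[0,0,0],"delta_rot":[0,0,0]}]'
python3 -c "
from h import *
st();d=snap('wrist','w1');print(d['eye'],R.from_rotvec(d['rotation']).as_matrix()[:,2])"
```

```text
time_s: 0.98
position: [0.4044, 0.3334, 0.2313]
tool_rot: [-2.009, -2.416, 0.0]
ft_force: [1.4, 0.8, 0.3]
finger_gap: 0.0851
grasp_force: 0.0
time_s: 1.4
position: [0.4791, 0.2446, 0.2311]
tool_rot: [-2.388, -2.041, 0.0]
ft_force: [0.1, 0.8, 0.6]
finger_gap: 0.0852
grasp_force: 0.0
t 1.4 p [0.4791 0.2446 0.2311] yaw -8.97 z [-0. -0. -1.] gap 0.0852 F [0.1 0.8 0.6] g 0.0 q [ 0.42  0.32  1.85 -0.    0.96  0.57]
[0.48897801 0.30935242 0.37406266] [0.04075076 0.25889761 0.96504477]
```

View pics/w1.png

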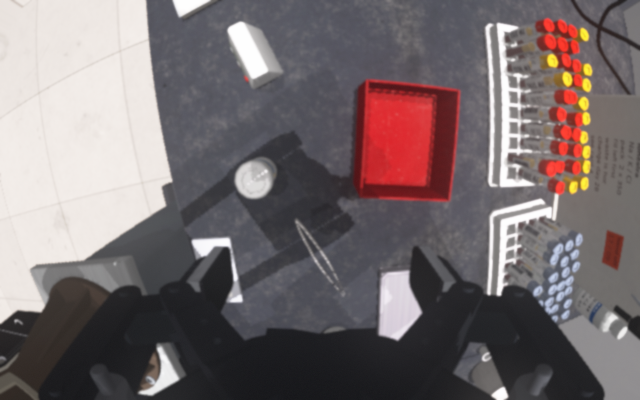

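The wrist view shows the box rim corners at (363,81), (460,90), (452,201) and (356,197). The yellow jar's lid is at (254,178), and the forceps run from (297,221) to (343,296).

```bash
python3 - <<'E'
from h import *
np.set_printoptions(precision=4,suppress=True)
d=pickle.load(open("w1.pkl","rb"))
h=cv2.cvtColor(d["image"],cv2.COLOR_RGB2HSV);m=cv2.inRange(h,(0,150,50),(8,255,255))|cv2.inRange(h,(172,150,50),(180,255,255));m[:,480:]=0;m[:60]=0;m[220:]=0
c=max(cv2.findContours(m,0,2)[0],key=cv2.contourArea);hull=cv2.approxPolyDP(cv2.convexHull(c),8,True)[:,0];print(hull.tolist())
P=np.array([plane(d,*p,.07,True)[:2] for p in hull]);print(P,P.mean(0),np.linalg.norm(P-np.roll(P,-1,0),axis=1))
r=cv2.minAreaRect((np.array([plane(d,*p,.07,True)[:2] for p in c[:,0]])*1000).astype(np.float32));print("rim rect",r)
print("jarY",plane(d,254,178,.058,True),"forc",plane(d,297,221,.004,True),plane(d,343,296,.004,True))
E
```

```text
[[366, 80], [458, 90], [447, 200], [359, 195]]
[[0.5385 0.3409]
 [0.6343 0.3224]
 [0.6104 0.2073]
 [0.5154 0.2277]] [0.5746 0.2746] [0.0976 0.1176 0.0972 0.1156]
rim rect ((571.99951171875, 274.5873718261719), (119.48086547851562, 106.6490249633789), 78.74752807617188)
jarY [0.4098 0.2602 0.058 ] forc [0.4393 0.1886 0.004 ] [0.4822 0.0685 0.004 ]
```

```bash

python3 -m handwheel '[{"offset":[-0.09,-0.99,0]},{"offset":[-0.09,-0.99,0]},{"offset":[-0.09,-0.99,0]},{"offset":[-0.09,-0.99,0]},{"offset":[-0.09,-0.99,0]},{"offset":[-0.09,-0.99,0]},{"offset":[-0.09,-0.99,0]},{"offset":[-0.09,-0.99,0]}]' >/dev/null
python3 -m handwheel '[{"offset":[-0.09,-0.99,0]},{"offset":[-0.09,-0.99,0]},{"offset":[-0.09,-0.99,0]},{"offset":[-0.09,-0.99,0]},{"offset":[-0.09,-0.99,0]},{"offset":[-0.09,-0.99,0]},{"offset":[-0.09,-0.99,0]},{"offset":[-0.09,-0.99,0]},{"offset":[0,0,0]},{"offset":[0,0,0]}]' >/dev/null
python3 - <<'E'
from h import *
st();d=snap('wrist','w2')
np.set_printoptions(precision=4,suppress=True)
for n,p in[("bot2",(.4236,-.3982,.083)),("rackC",(.576,-.281,.03))]:print(n,proj(d,p,True))
s=pickle.load(open("side0.pkl","rb"));c=pickle.load(open("scene0.pkl","rb"));w=pickle.load(open("w1.pkl","rb"))
for a,b,e in[((282,48),(366,80),(236-79,20+14)),((356,55),(458,90),(236,20)),((347,102),(447,200),(284,62)),((265,98),(359,195),(203,75))]:
    print(*tri(ray(s,*S(*a)),ray(w,*b,True)))
E
```

```text
t 1.45 p [0.4782 0.2457 0.2311] yaw -8.83 z [-0.001 -0.    -1.   ] gap 0.0857 F [-0.4  0.8  0.3] g 0.0 q [0.42 0.32 1.85 0.   0.96 0.57]
bot2 (np.float64(342.27815933176413), np.float64(484.2484882342684))
rackC (np.float64(410.16122019049527), np.float64(431.2261299648952))
[0.5404 0.3418 0.0624] 0.0013976005701632147
[0.6392 0.323  0.0632] 0.0029338890096928666
[0.6181 0.2046 0.0619] 0.008502121819661614
[0.518  0.2238 0.0555] 0.0027657220086108963invalid input at $[0]: expected keys offset, delta_rot
invalid input at $[0]: expected keys offset, delta_rot
```

View pics/w2.png

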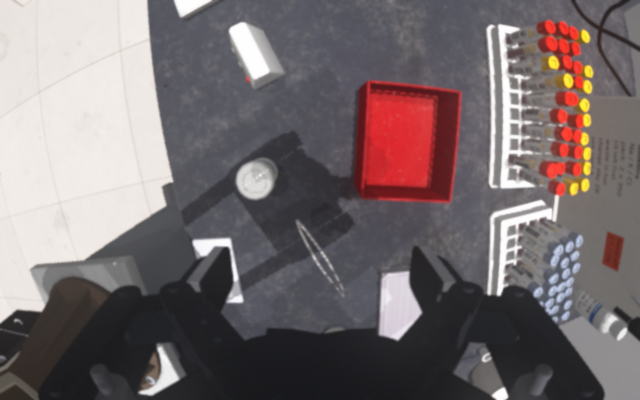

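The call was refused because every row needs both keys, so nothing moved and the picture is the same view as before. The box centre now comes out at about (0.576,0.274), yaw about -11°. Repeating the move with both keys.

```bash

python3 -m handwheel '[{"offset":[-0.09,-0.99,0],"delta_rot":[0,0,0]},{"offset":[-0.09,-0.99,0],"delta_rot":[0,0,0]},{"offset":[-0.09,-0.99,0],"delta_rot":[0,0,0]},{"offset":[-0.09,-0.99,0],"delta_rot":[0,0,0]},{"offset":[-0.09,-0.99,0],"delta_rot":[0,0,0]},{"offset":[-0.09,-0.99,0],"delta_rot":[0,0,0]},{"offset":[-0.09,-0.99,0],"delta_rot":[0,0,0]},{"offset":[-0.09,-0.99,0],"delta_rot":[0,0,0]}]' >/dev/null
python3 -m handwheel '[{"offset":[-0.09,-0.99,0],"delta_rot":[0,0,0]},{"offset":[-0.09,-0.99,0],"delta_rot":[0,0,0]},{"offset":[-0.09,-0.99,0],"delta_rot":[0,0,0]},{"offset":[-0.09,-0.99,0],"delta_rot":[0,0,0]},{"offset":[-0.09,-0.99,0],"delta_rot":[0,0,0]},{"offset":[-0.09,-0.99,0],"delta_rot":[0,0,0]},{"offset":[-0.09,-0.99,0],"delta_rot":[0,0,0]},{"offset":[-0.09,-0.99,0],"delta_rot":[0,0,0]},{"offset":[0,0,0],"delta_rot":[0,0,0]},{"offset":[0,0,0],"delta_rot":[0,0,0]}]' >/dev/null
python3 - <<'E'
from h import *
st();d=snap('wrist','w3')
for n,p in[("bot2",(.4236,-.3982,.083)),("rackC",(.576,-.281,.03))]:print(n,proj(d,p,True))
E
```

```text
t 3.0 p [ 0.4207 -0.3878  0.2309] yaw -8.77 z [-0.  0. -1.] gap 0.0854 F [-0.2  0.8 -0.9] g 0.0 q [-0.8   0.37  1.78  0.    0.99 -0.64]
bot2 (np.float64(325.80401527235705), np.float64(197.20539669944313))
rackC (np.float64(440.595236356378), np.float64(68.58222920896947))
```

View pics/w3.png

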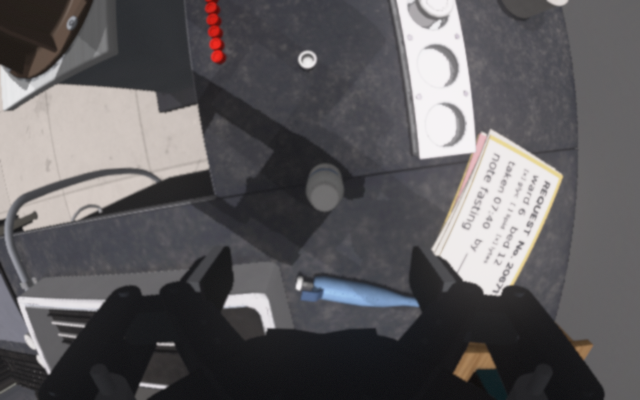

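The cap top is at (323,190), as predicted. The well rims are at (438,67) and (445,125). There is a tray-like thing at the lower left, with its corner near (283,265), and a blue pen below, at about (360,292).

```bash
python3 - <<'E'
from h import *
np.set_printoptions(precision=4,suppress=True)
d=pickle.load(open("w3.pkl","rb"))
print(plane(d,323,190,.085,True),"wells",plane(d,438,67,.03,True),plane(d,445,125,.03,True),"rack corner",plane(d,420,157,.03,True),plane(d,475,151,.03,True))
for z in(0,.05,.1):print(plane(d,283,265,z,True),plane(d,310,285,z,True))
E
```

```text
[ 0.4221 -0.3902  0.085 ] wells [ 0.573 -0.279  0.03 ] [ 0.5724 -0.3473  0.03  ] rack corner [ 0.5372 -0.3811  0.03  ] [ 0.61   -0.3822  0.03  ]
[ 0.3504 -0.5044  0.    ] [ 0.3814 -0.5406  0.    ]
[ 0.3611 -0.4801  0.05  ] [ 0.3879 -0.5115  0.05  ]
[ 0.3718 -0.4559  0.1   ] [ 0.3945 -0.4824  0.1   ]
```

```bash

python3 -m handwheel '[{"offset":[0.03,-0.08,-0.9],"delta_rot":[0,0,0]},{"offset":[0,0,-0.95],"delta_rot":[0,0,0]},{"offset":[0,0,-0.95],"delta_rot":[0,0,0]},{"offset":[0,0,-0.95],"delta_rot":[0,0,0]},{"offset":[0,0,-0.9],"delta_rot":[0,0,0]},{"offset":[0,0,-0.5],"delta_rot":[0,0,0]},{"offset":[0,0,0],"delta_rot":[0,0,0]},{"offset":[0,0,0],"delta_rot":[0,0,0]}]'
python3 -m handwheel '[{"offset":[0,0,0],"delta_rot":[0,0,0]},{"offset":[0,0,0],"delta_rot":[0,0,0]},{"offset":[0,0,0],"delta_rot":[0,0,0]},{"offset":[0,0,0],"delta_rot":[0,0,0]},{"offset":[0,0,0],"delta_rot":[0,0,0]},{"offset":[0,0,0],"delta_rot":[0,0,0]},{"offset":[0,0,0],"delta_rot":[0,0,0]},{"offset":[0,0,0],"delta_rot":[0,0,0]}]' 1 40
python3 -c "
from h import *
st()"
```

```text
time_s: 3.72
position: [0.4218, -0.3885, 0.0251]
tool_rot: [-2.38, -2.046, 0.0]
ft_force: [0.4, 0.1, -0.1]
finger_gap: 0.0854
grasp_force: 0.0
time_s: 4.38
position: [0.4224, -0.3913, 0.0268]
tool_rot: [2.383, 2.043, 0.0]
ft_force: [0.4, 1.6, 13.4]
finger_gap: 0.0386
grasp_force: 38.8
t 4.38 p [ 0.4224 -0.3913  0.0268] yaw -8.78 z [ 0.002 -0.002 -1.   ] gap 0.0386 F [ 0.4  1.6 13.4] g 38.75285239890218 q [-0.8   0.65  1.92  0.    0.56 -0.65]
```

```bash

python3 -m handwheel '[{"offset":[0,0,0.4],"delta_rot":[0,0,0]},{"offset":[0,0,0.8],"delta_rot":[0,0,0]},{"offset":[0,0,0.9],"delta_rot":[0,0,0]},{"offset":[0.1,0.4,0.8],"delta_rot":[0,0,0]},{"offset":[0.18,0.8,0.4],"delta_rot":[0,0,0]},{"offset":[0.2,0.9,0.3],"delta_rot":[0,0,0]},{"offset":[0.22,0.95,0.1],"delta_rot":[0,0,0]},{"offset":[0.22,0.96,0],"delta_rot":[0,0,0]},{"offset":[0.22,0.96,0],"delta_rot":[0,0,0]},{"offset":[0.22,0.96,0],"delta_rot":[0,0,0]}]'
python3 -m handwheel '[{"offset":[0.22,0.96,0],"delta_rot":[0,0,0]},{"offset":[0.22,0.96,0],"delta_rot":[0,0,0]},{"offset":[0.22,0.96,0],"delta_rot":[0,0,0]},{"offset":[0.22,0.96,0],"delta_rot":[0,0,0]},{"offset":[0.22,0.96,0],"delta_rot":[0,0,0]},{"offset":[0.22,0.96,0],"delta_rot":[0,0,0]},{"offset":[0.22,0.96,0],"delta_rot":[0,0,0]},{"offset":[0.22,0.96,0],"delta_rot":[0,0,0]},{"offset":[0.22,0.96,0],"delta_rot":[0,0,-0.19]},{"offset":[0.22,0.96,0],"delta_rot":[0,0,-0.19]}]'
python3 -m handwheel '[{"offset":[0.2,0.8,0],"delta_rot":[0,0,0]},{"offset":[0.1,0.4,0],"delta_rot":[0,0,0]},{"offset":[0,0,0],"delta_rot":[0,0,0]},{"offset":[0,0,0],"delta_rot":[0,0,0]}]'
python3 - <<'E'
from h import *
st();d=snap('wrist','w4')
E
```

```text
time_s: 5.22
position: [0.4761, -0.1517, 0.1742]
tool_rot: [2.384, 2.044, 0.001]
ft_force: [1.5, -0.5, -0.9]
finger_gap: 0.0388
grasp_force: 40.7
time_s: 6.05
position: [0.5641, 0.2327, 0.174]
tool_rot: [2.431, 1.989, 0.001]
ft_force: [0.9, -1.5, 0.2]
finger_gap: 0.0385
grasp_force: 40.7
time_s: 6.38
position: [0.5758, 0.2793, 0.1734]
tool_rot: [2.429, 1.992, 0.0]
ft_force: [-0.4, -1.6, -1.4]
finger_gap: 0.0384
grasp_force: 40.7
t 6.38 p [0.5758 0.2793 0.1734] yaw -11.29 z [ 0. -0. -1.] gap 0.0384 F [-0.4 -1.6 -1.4] g 40.6608613114804 q [ 0.4   0.53  1.68 -0.    0.94  0.6 ]
```

View pics/w4.png

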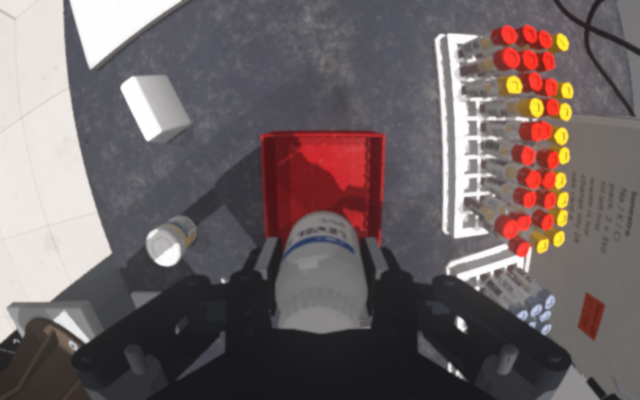

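The bottle is held upright. The box's far rim corners are at (262,133) and (384,133), and its edges are parallel to the fingers. I'll compute the far slot from these.

```bash
python3 - <<'E'
from h import *
np.set_printoptions(precision=4,suppress=True)
d=pickle.load(open("w4.pkl","rb"))
a,b=plane(d,262,133,.07,True),plane(d,384,133,.07,True);v=(b-a);L=np.linalg.norm(v);v/=L;n=np.array([-v[1],v[0],0]);m=(a+b)/2
print(a,b,L,np.degrees(np.arctan2(v[1],v[0])),"c",m-.06*n,"far",m-.032*n,"near",m-.088*n)
print("jarY",plane(d,165,243,.058,True))
E
```

```text
[0.5402 0.3423 0.07  ] [0.6359 0.3232 0.07  ] 0.09763842334354181 -11.291989379659052 c [0.5763 0.2739 0.07  ] far [0.5818 0.3014 0.07  ] near [0.5708 0.2465 0.07  ]
jarY [0.4144 0.2627 0.058 ]
```

```bash

python3 -m handwheel '[{"offset":[0.07,0.28,0],"delta_rot":[0,0,0]},{"offset":[0.06,0.27,0],"delta_rot":[0,0,0]},{"offset":[0,0,-0.5],"delta_rot":[0,0,0]},{"offset":[0,0,-0.8],"delta_rot":[0,0,0]},{"offset":[0,0,-0.8],"delta_rot":[0,0,0]},{"offset":[0,0,-0.7],"delta_rot":[0,0,0]},{"offset":[0,0,-0.4],"delta_rot":[0,0,0]},{"offset":[0,0,-0.2],"delta_rot":[0,0,0]},{"offset":[0,0,0],"delta_rot":[0,0,0]},{"offset":[0,0,0],"delta_rot":[0,0,0]}]'
python3 -m handwheel '[{"offset":[0,0,-0.08],"delta_rot":[0,0,0]},{"offset":[0,0,0],"delta_rot":[0,0,0]}]'
python3 -c "
from h import *
st()"
```

```text
time_s: 7.27
position: [0.5817, 0.3009, 0.0378]
tool_rot: [2.431, 1.99, 0.001]
ft_force: [0.2, -0.2, -0.8]
finger_gap: 0.0386
grasp_force: 40.6
time_s: 7.43
position: [0.582, 0.301, 0.0351]
tool_rot: [2.43, 1.99, 0.003]
ft_force: [-0.1, 0.6, -2.0]
finger_gap: 0.0386
grasp_force: 40.7
t 7.43 p [0.582  0.301  0.0351] yaw -11.38 z [ 0.002  0.001 -1.   ] gap 0.0386 F [-0.1  0.6 -2. ] g 40.65474816597998 q [0.43 0.72 1.72 0.   0.7  0.63]
```

```bash

python3 -m handwheel '[{"offset":[0,0,-0.05],"delta_rot":[0,0,0]},{"offset":[0,0,-0.05],"delta_rot":[0,0,0]},{"offset":[0,0,0],"delta_rot":[0,0,0]}]'
python3 -m handwheel '[{"offset":[0,0,-0.04],"delta_rot":[0,0,0]},{"offset":[0,0,0],"delta_rot":[0,0,0]},{"offset":[0,0,0],"delta_rot":[0,0,0]}]'
python3 -c "
from h import *
st()"
```

```text
time_s: 7.68
position: [0.5819, 0.3009, 0.0308]
tool_rot: [2.43, 1.99, 0.002]
ft_force: [2.1, -0.7, 3.2]
finger_gap: 0.0389
grasp_force: 40.1
time_s: 7.93
position: [0.5824, 0.301, 0.0305]
tool_rot: [2.43, 1.99, 0.004]
ft_force: [-3.7, -2.8, 23.0]
finger_gap: 0.0386
grasp_force: 41.0
t 7.93 p [0.5824 0.301  0.0305] yaw -11.38 z [ 0.003  0.001 -1.   ] gap 0.0386 F [-3.7 -2.8 23. ] g 41.03895816486329 q [ 0.43  0.72  1.73 -0.    0.69  0.63]
```

```bash

python3 -m handwheel '[{"offset":[0,0,0.03],"delta_rot":[0,0,0]},{"offset":[0,0,0],"delta_rot":[0,0,0]},{"offset":[0,0,0],"delta_rot":[0,0,0]},{"offset":[0,0,0],"delta_rot":[0,0,0]},{"offset":[0,0,0],"delta_rot":[0,0,0]}]' 0.35
python3 -m handwheel '[{"offset":[0,0,0.3],"delta_rot":[0,0,0]},{"offset":[0,0,0.6],"delta_rot":[0,0,0]},{"offset":[0,0,0.9],"delta_rot":[0,0,0]},{"offset":[0,0,0.9],"delta_rot":[0,0,0]},{"offset":[0,0,0.9],"delta_rot":[0,0,0]},{"offset":[-0.2,-0.5,0.8],"delta_rot":[0,0,0]},{"offset":[-0.36,-0.9,0.2],"delta_rot":[0,0,0]},{"offset":[-0.36,-0.92,0],"delta_rot":[0,0,0]},{"offset":[-0.36,-0.92,0],"delta_rot":[0,0,0]},{"offset":[-0.36,-0.92,0],"delta_rot":[0,0,0]}]' 0
python3 -m handwheel '[{"offset":[-0.36,-0.92,0],"delta_rot":[0,0,0]},{"offset":[-0.36,-0.92,0],"delta_rot":[0,0,0]},{"offset":[-0.36,-0.92,0],"delta_rot":[0,0,0]},{"offset":[-0.2,-0.5,0],"delta_rot":[0,0,0]},{"offset":[0,0,0],"delta_rot":[0,0,0]},{"offset":[0,0,0],"delta_rot":[0,0,0]}]'
python3 - <<'E'
from h import *
st();d=snap('wrist','w5');print(proj(d,(.464,-.003,.1),True))
E
```

```text
time_s: 8.35
position: [0.5811, 0.3007, 0.0295]
tool_rot: [-2.431, -1.99, 0.0]
ft_force: [-0.3, 0.0, -0.8]
finger_gap: 0.0551
grasp_force: 0.0
time_s: 9.18
position: [0.5147, 0.133, 0.2148]
tool_rot: [2.43, 1.991, 0.002]
ft_force: [1.5, 0.4, 0.1]
finger_gap: 0.0856
grasp_force: 0.0
time_s: 9.68
position: [0.4642, 0.003, 0.2145]
tool_rot: [2.433, 1.987, 0.001]
ft_force: [0.6, 0.3, 1.5]
finger_gap: 0.0858
grasp_force: 0.0
t 9.68 p [0.4642 0.003  0.2145] yaw -11.52 z [ 0.001  0.    -1.   ] gap 0.0858 F [0.6 0.3 1.5] g 0.0 q [-0.06  0.24  2.03  0.    0.87  0.14]
(np.float64(322.11021652838053), np.float64(202.44141766122897))
```

View pics/w5.png

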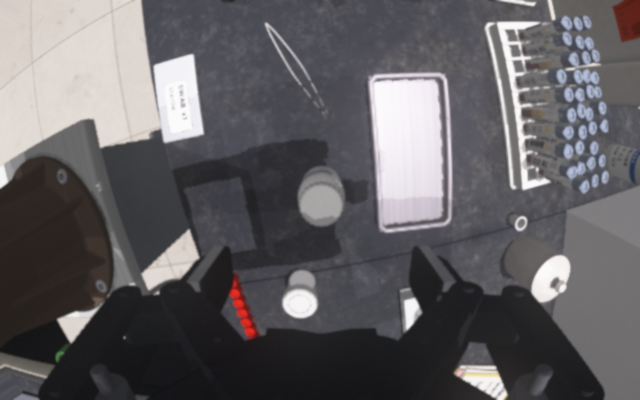

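The large cap's top disc is at (321,204), which matches the prediction. The forceps run (266,24) to (326,113). The tray corners are (370,74), (446,73), (452,228) and (380,232), and jar B's lid is at (300,302).

```bash
python3 - <<'E'
from h import *
np.set_printoptions(precision=4,suppress=True)
d=pickle.load(open("w5.pkl","rb"))
print("bot1",plane(d,321,204,.1,True),"jarB",plane(d,300,302,.058,True))
a,b=plane(d,266,24,.004,True),plane(d,326,113,.004,True);v=a-b;print("forc",(a+b)/2,np.linalg.norm(v),"yaw",np.degrees(np.arctan2(-v[0],v[1])))
P=np.array([plane(d,*p,.021,True) for p in[(370,74),(446,73),(452,228),(380,232)]]);v=P[0]+P[1]-P[2]-P[3];print("tray",P.mean(0),np.linalg.norm(P-np.roll(P,-1,0),axis=1),np.degrees(np.arctan2(-v[0],v[1])))
E
```

```text
bot1 [ 0.4628 -0.0042  0.1   ] jarB [ 0.4134 -0.1255  0.058 ]
forc [0.4615 0.1318 0.004 ] 0.12732854701130875 yaw 21.020408734179114
tray [0.5742 0.0096 0.021 ] [0.0887 0.1854 0.0923 0.1803] -5.731526897809697
```

```bash

python3 -m handwheel '[{"offset":[-0.03,-0.17,-0.5],"delta_rot":[0,0,0]},{"offset":[0,0,-0.9],"delta_rot":[0,0,0]},{"offset":[0,0,-0.95],"delta_rot":[0,0,0]},{"offset":[0,0,-0.95],"delta_rot":[0,0,0]},{"offset":[0,0,-0.85],"delta_rot":[0,0,0]},{"offset":[0,0,-0.4],"delta_rot":[0,0,0]},{"offset":[0,0,0],"delta_rot":[0,0,0]},{"offset":[0,0,0],"delta_rot":[0,0,0]}]'
python3 -m handwheel '[{"offset":[0,0,0],"delta_rot":[0,0,0]},{"offset":[0,0,0],"delta_rot":[0,0,0]},{"offset":[0,0,0],"delta_rot":[0,0,0]},{"offset":[0,0,0],"delta_rot":[0,0,0]},{"offset":[0,0,0],"delta_rot":[0,0,0]},{"offset":[0,0,0],"delta_rot":[0,0,0]},{"offset":[0,0,0],"delta_rot":[0,0,0]}]' 1 40
python3 -c "
from h import *
st()"
```

```text
time_s: 10.4
position: [0.4631, -0.002, 0.0313]
tool_rot: [-2.428, -1.991, 0.002]
ft_force: [0.3, -0.5, 1.0]
finger_gap: 0.0856
grasp_force: 0.0
time_s: 10.98
position: [0.4641, -0.0029, 0.033]
tool_rot: [2.43, 1.989, 0.003]
ft_force: [-2.0, 1.3, 15.1]
finger_gap: 0.0448
grasp_force: 38.5
t 10.98 p [ 0.4641 -0.0029  0.033 ] yaw -11.39 z [ 0.002 -0.    -1.   ] gap 0.0448 F [-2.   1.3 15.1] g 38.457884463714436 q [-0.07  0.55  2.18  0.    0.41  0.13]
```

```bash

python3 -m handwheel '[{"offset":[0,0,0.4],"delta_rot":[0,0,0]},{"offset":[0,0,0.85],"delta_rot":[0,0,0]},{"offset":[0,0,0.9],"delta_rot":[0,0,0]},{"offset":[0.15,0.35,0.9],"delta_rot":[0,0,0]},{"offset":[0.3,0.7,0.6],"delta_rot":[0,0,0]},{"offset":[0.38,0.88,0.2],"delta_rot":[0,0,0]},{"offset":[0.39,0.9,0],"delta_rot":[0,0,0]},{"offset":[0.39,0.9,0],"delta_rot":[0,0,0]},{"offset":[0.39,0.9,0],"delta_rot":[0,0,0]},{"offset":[0.35,0.8,0],"delta_rot":[0,0,0]}]'
python3 -m handwheel '[{"offset":[0.2,0.5,0],"delta_rot":[0,0,0]},{"offset":[0.12,0.3,0],"delta_rot":[0,0,0]},{"offset":[0,0,0],"delta_rot":[0,0,0]},{"offset":[0,0,0],"delta_rot":[0,0,0]},{"offset":[0,0,0],"delta_rot":[0,0,0]}]'
python3 - <<'E'
from h import *
st();d=snap('wrist','w6')
a=cv2.imread("pics/w6.png")[100:360,150:500];cv2.imwrite("pics/w6c.png",cv2.resize(a,None,fx=2,fy=2))
E
```

```text
time_s: 11.82
position: [0.5579, 0.2167, 0.1868]
tool_rot: [2.43, 1.99, 0.003]
ft_force: [0.1, -0.2, -0.2]
finger_gap: 0.0446
grasp_force: 41.4
time_s: 12.23
position: [0.5694, 0.2451, 0.1858]
tool_rot: [2.431, 1.99, -0.001]
ft_force: [-0.5, -0.6, -1.2]
finger_gap: 0.0448
grasp_force: 41.4
t 12.23 p [0.5694 0.2451 0.1858] yaw -11.4 z [-0.001 -0.    -1.   ] gap 0.0448 F [-0.5 -0.6 -1.2] g 41.360203773365356 q [ 0.36  0.49  1.71 -0.    0.94  0.56]
```

View pics/w6c.png

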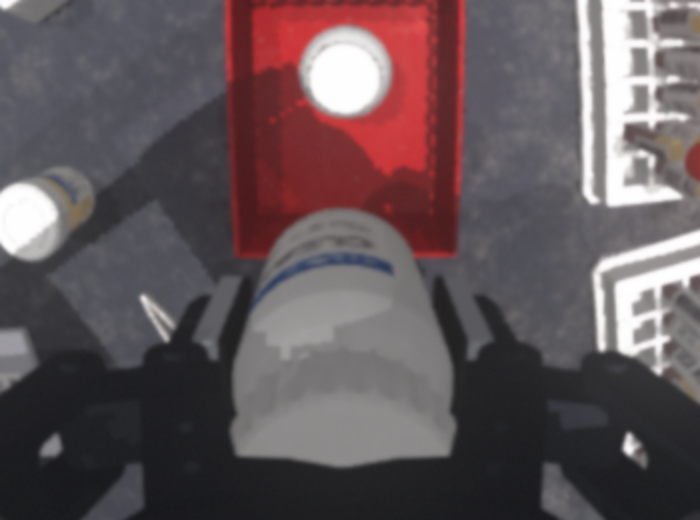

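The small bottle stands upright in the far slot and the large bottle is over the near slot. Lowering it.

```bash

python3 -m handwheel '[{"offset":[0.03,0.03,-0.4],"delta_rot":[0,0,0]},{"offset":[0,0,-0.8],"delta_rot":[0,0,0]},{"offset":[0,0,-0.85],"delta_rot":[0,0,0]},{"offset":[0,0,-0.8],"delta_rot":[0,0,0]},{"offset":[0,0,-0.5],"delta_rot":[0,0,0]},{"offset":[0,0,-0.22],"delta_rot":[0,0,0]},{"offset":[0,0,0],"delta_rot":[0,0,0]},{"offset":[0,0,0],"delta_rot":[0,0,0]}]'
python3 -m handwheel '[{"offset":[0,0,-0.05],"delta_rot":[0,0,0]},{"offset":[0,0,-0.05],"delta_rot":[0,0,0]},{"offset":[0,0,0],"delta_rot":[0,0,0]}]'
```

```text
time_s: 12.95
position: [0.5715, 0.2469, 0.0436]
tool_rot: [2.431, 1.989, 0.0]
ft_force: [0.2, -0.1, -0.4]
finger_gap: 0.0446
grasp_force: 41.4
time_s: 13.2
position: [0.5717, 0.2476, 0.0398]
tool_rot: [2.43, 1.99, 0.002]
ft_force: [0.9, -0.2, -0.3]
finger_gap: 0.0447
grasp_force: 41.4
```

```bash

python3 -m handwheel '[{"offset":[0,0,-0.05],"delta_rot":[0,0,0]},{"offset":[0,0,0],"delta_rot":[0,0,0]},{"offset":[0,0,0],"delta_rot":[0,0,0]}]'
python3 -m handwheel '[{"offset":[0,0,-0.04],"delta_rot":[0,0,0]},{"offset":[0,0,0],"delta_rot":[0,0,0]},{"offset":[0,0,0],"delta_rot":[0,0,0]}]'
```

```text
time_s: 13.45
position: [0.5715, 0.2476, 0.0372]
tool_rot: [2.43, 1.99, 0.001]
ft_force: [0.1, 0.8, 1.9]
finger_gap: 0.0448
grasp_force: 41.5
time_s: 13.7
position: [0.5713, 0.2478, 0.0369]
tool_rot: [2.431, 1.99, 0.001]
ft_force: [-7.8, -0.7, 26.1]
finger_gap: 0.0451
grasp_force: 43.5
```

```bash

python3 -m handwheel '[{"offset":[0,0,0.03],"delta_rot":[0,0,0]},{"offset":[0,0,0],"delta_rot":[0,0,0]},{"offset":[0,0,0],"delta_rot":[0,0,0]},{"offset":[0,0,0],"delta_rot":[0,0,0]},{"offset":[0,0,0],"delta_rot":[0,0,0]}]' 0.31
python3 -m handwheel '[{"offset":[0,0,0.3],"delta_rot":[0,0,0]},{"offset":[0,0,0.8],"delta_rot":[0,0,0]},{"offset":[0,0,0.9],"delta_rot":[0,0,0]},{"offset":[0,0,0.9],"delta_rot":[0,0,0]},{"offset":[-0.4,0.04,0.6],"delta_rot":[0,0,0]},{"offset":[-0.8,0.06,0.1],"delta_rot":[0,0,0]},{"offset":[-0.9,0.07,0],"delta_rot":[0,0,0]},{"offset":[-0.9,0.07,0],"delta_rot":[0,0,0]},{"offset":[-0.7,0.06,0],"delta_rot":[0,0,0]},{"offset":[-0.3,0,0],"delta_rot":[0,0,0]}]' 0
python3 -m handwheel '[{"offset":[0,0,0],"delta_rot":[0,0,0]},{"offset":[0,0,0],"delta_rot":[0,0,0]},{"offset":[0,0,0],"delta_rot":[0,0,0]}]'
python3 - <<'E'
from h import *
st();d=snap('wrist','w7');print(proj(d,(.411,.260,.058),True))
a=cv2.imread("pics/w7.png")[60:380,180:600];cv2.imwrite("pics/w7c.png",cv2.resize(a,None,fx=1.8,fy=1.8))
E
```

```text
time_s: 14.12
position: [0.5711, 0.2474, 0.0363]
tool_rot: [-2.431, -1.99, 0.0]
ft_force: [-0.1, -0.5, -0.7]
finger_gap: 0.0592
grasp_force: 0.0
time_s: 14.95
position: [0.4075, 0.2591, 0.181]
tool_rot: [-2.43, -1.991, 0.002]
ft_force: [-0.1, 0.8, -0.3]
finger_gap: 0.0856
grasp_force: 0.0
time_s: 15.2
position: [0.4127, 0.2598, 0.181]
tool_rot: [2.43, 1.99, 0.002]
ft_force: [0.8, -0.6, -0.7]
finger_gap: 0.0852
grasp_force: 0.0
t 15.2 p [0.4127 0.2598 0.181 ] yaw -11.38 z [ 0.001  0.001 -1.   ] gap 0.0852 F [ 0.8 -0.6 -0.7] g 0.0 q [ 0.5   0.32  2.02 -0.    0.8   0.7 ]
(np.float64(319.10773938150464), np.float64(193.7276691509303))
```

View pics/w7c.png

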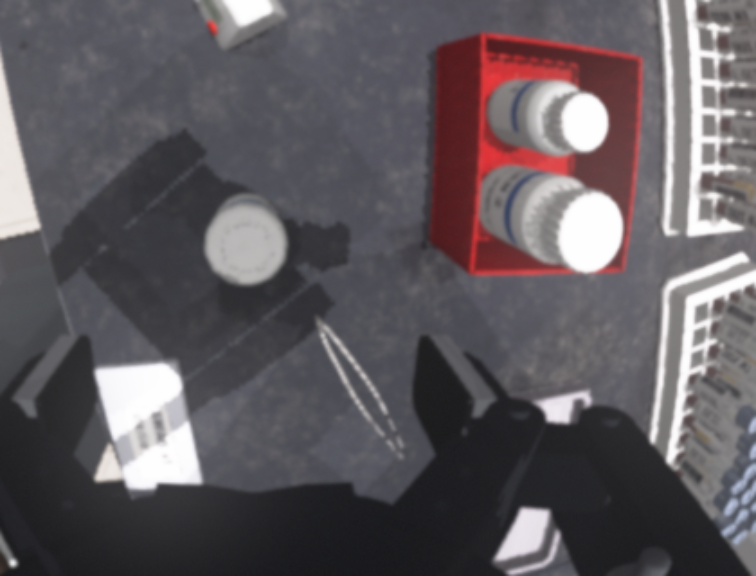

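Both bottles stand in the box. The jar lid is at about (317,195), so the jar is at about (0.410,0.260). Gripping it by the lid.

```bash

python3 -m handwheel '[{"offset":[-0.07,0,-0.4],"delta_rot":[0,0,0]},{"offset":[0,0,-0.85],"delta_rot":[0,0,0]},{"offset":[0,0,-0.9],"delta_rot":[0,0,0]},{"offset":[0,0,-0.85],"delta_rot":[0,0,0]},{"offset":[0,0,-0.5],"delta_rot":[0,0,0]},{"offset":[0,0,-0.2],"delta_rot":[0,0,0]},{"offset":[0,0,0],"delta_rot":[0,0,0]},{"offset":[0,0,0],"delta_rot":[0,0,0]}]'
python3 -m handwheel '[{"offset":[0,0,0],"delta_rot":[0,0,0]},{"offset":[0,0,0],"delta_rot":[0,0,0]},{"offset":[0,0,0],"delta_rot":[0,0,0]},{"offset":[0,0,0],"delta_rot":[0,0,0]},{"offset":[0,0,0],"delta_rot":[0,0,0]},{"offset":[0,0,0],"delta_rot":[0,0,0]},{"offset":[0,0,0],"delta_rot":[0,0,0]}]' 1 35
python3 - <<'E'
from h import *
d=pickle.load(open("w7.pkl","rb"))
print(plane(d,316.7,195,.058,True))
a,b=plane(d,357.8,237.8,.004,True),plane(d,403.3,313.9,.004,True);v=a-b;print("forc",(a+b)/2,np.linalg.norm(v),"yaw",np.degrees(np.arctan2(-v[0],v[1])))
E
```

```text
time_s: 15.92
position: [0.4092, 0.2595, 0.0327]
tool_rot: [2.431, 1.99, -0.0]
ft_force: [-0.6, 0.7, 0.0]
finger_gap: 0.0856
grasp_force: 0.0
time_s: 16.5
position: [0.409, 0.2599, 0.0335]
tool_rot: [2.43, 1.99, 0.003]
ft_force: [-2.2, 0.7, 14.3]
finger_gap: 0.0393
grasp_force: 33.4
[0.40867878 0.25928715 0.058     ]
forc [0.46143389 0.12945499 0.004     ] 0.1259614519693355 yaw 19.52994076847367
```

```bash

python3 -m handwheel '[{"offset":[0,0,0.4],"delta_rot":[0,0,0]},{"offset":[0,0,0.8],"delta_rot":[0,0,0]},{"offset":[0.1,-0.3,0.8],"delta_rot":[0,0,0]},{"offset":[0.18,-0.65,0.6],"delta_rot":[0,0,0]},{"offset":[0.22,-0.85,0.4],"delta_rot":[0,0,0]},{"offset":[0.25,-0.93,0],"delta_rot":[0,0,0]},{"offset":[0.25,-0.93,0],"delta_rot":[0,0,0]},{"offset":[0.25,-0.93,0],"delta_rot":[0,0,0]},{"offset":[0.25,-0.93,0],"delta_rot":[0,0,0]},{"offset":[0.25,-0.93,0],"delta_rot":[0,0,0]}]'
python3 -m handwheel '[{"offset":[0.25,-0.93,0],"delta_rot":[0,0,0]},{"offset":[0.25,-0.93,0],"delta_rot":[0,0,0]},{"offset":[0.25,-0.93,0],"delta_rot":[0,0,0]},{"offset":[0.25,-0.93,0],"delta_rot":[0,0,0]},{"offset":[0.25,-0.93,0],"delta_rot":[0,0,0]},{"offset":[0.25,-0.93,0],"delta_rot":[0,0,0]},{"offset":[0.25,-0.93,0],"delta_rot":[0,0,0]},{"offset":[0.24,-0.9,0],"delta_rot":[0,0,0]},{"offset":[0.15,-0.6,0],"delta_rot":[0,0,0]},{"offset":[0.06,-0.25,0],"delta_rot":[0,0,0]}]'
python3 -m handwheel '[{"offset":[0,0,0],"delta_rot":[0,0,0]},{"offset":[0,0,0],"delta_rot":[0,0,0]},{"offset":[0,0,0],"delta_rot":[0,0,0]}]'
python3 - <<'E'
from h import *
st();d=snap('wrist','w8')
E
```

```text
time_s: 17.33
position: [0.4786, -0.0004, 0.1531]
tool_rot: [2.43, 1.99, 0.001]
ft_force: [1.1, 1.1, -0.8]
finger_gap: 0.0388
grasp_force: 35.5
time_s: 18.17
position: [0.567, -0.3326, 0.1528]
tool_rot: [2.431, 1.987, 0.0]
ft_force: [-1.1, 0.9, 0.1]
finger_gap: 0.0388
grasp_force: 35.5
time_s: 18.42
position: [0.5659, -0.3276, 0.1525]
tool_rot: [-2.43, -1.99, 0.0]
ft_force: [0.5, -0.3, -1.2]
finger_gap: 0.0393
grasp_force: 35.5
t 18.42 p [ 0.5659 -0.3276  0.1525] yaw -11.35 z [-0.001  0.001 -1.   ] gap 0.0393 F [ 0.5 -0.3 -1.2] g 35.5032793495775 q [-0.57  0.57  1.66  0.    0.92 -0.37]
```

```bash

python3 -m handwheel '[{"offset":[0.1,-0.27,0],"delta_rot":[0,0,0]},{"offset":[0.1,-0.27,-0.3],"delta_rot":[0,0,0]},{"offset":[0,0,-0.7],"delta_rot":[0,0,0]},{"offset":[0,0,-0.6],"delta_rot":[0,0,0]},{"offset":[0,0,-0.4],"delta_rot":[0,0,0]},{"offset":[0,0,0],"delta_rot":[0,0,0]},{"offset":[0,0,0],"delta_rot":[0,0,0]}]'
python3 -m handwheel '[{"offset":[0,0,-0.2],"delta_rot":[0,0,0]},{"offset":[0,0,-0.2],"delta_rot":[0,0,0]},{"offset":[0,0,0],"delta_rot":[0,0,0]},{"offset":[0,0,0],"delta_rot":[0,0,0]}]'
python3 -m handwheel '[{"offset":[0,0,-0.15],"delta_rot":[0,0,0]},{"offset":[0,0,-0.1],"delta_rot":[0,0,0]},{"offset":[0,0,0],"delta_rot":[0,0,0]},{"offset":[0,0,0],"delta_rot":[0,0,0]}]'
```

```text
time_s: 19.05
position: [0.5741, -0.3505, 0.0714]
tool_rot: [-2.429, -1.989, 0.001]
ft_force: [0.1, 0.4, -0.4]
finger_gap: 0.039
grasp_force: 35.5
time_s: 19.38
position: [0.5744, -0.3505, 0.0565]
tool_rot: [-2.431, -1.99, 0.0]
ft_force: [-0.0, -0.1, -0.9]
finger_gap: 0.039
grasp_force: 35.5
time_s: 19.72
position: [0.5743, -0.3504, 0.0462]
tool_rot: [-2.43, -1.99, 0.0]
ft_force: [0.2, -0.3, 0.2]
finger_gap: 0.0391
grasp_force: 35.5
```

In the well with no contact force. Lowering it the last few millimetres.

```bash

python3 -m handwheel '[{"offset":[0,0,-0.08],"delta_rot":[0,0,0]},{"offset":[0,0,-0.05],"delta_rot":[0,0,0]},{"offset":[0,0,0],"delta_rot":[0,0,0]},{"offset":[0,0,0],"delta_rot":[0,0,0]}]'
python3 -m handwheel '[{"offset":[0,0,-0.04],"delta_rot":[0,0,0]},{"offset":[0,0,0],"delta_rot":[0,0,0]},{"offset":[0,0,0],"delta_rot":[0,0,0]}]'
```

```text
time_s: 20.05
position: [0.5743, -0.3504, 0.0412]
tool_rot: [-2.431, -1.99, 0.0]
ft_force: [0.4, 0.2, -0.7]
finger_gap: 0.0389
grasp_force: 35.5
time_s: 20.3
position: [0.5745, -0.3506, 0.0398]
tool_rot: [2.431, 1.99, 0.0]
ft_force: [-0.3, 0.2, 0.2]
finger_gap: 0.0388
grasp_force: 35.5
```

```bash

python3 -m handwheel '[{"offset":[0,0,-0.04],"delta_rot":[0,0,0]},{"offset":[0,0,0],"delta_rot":[0,0,0]},{"offset":[0,0,0],"delta_rot":[0,0,0]}]'
python3 -m handwheel '[{"offset":[0,0,0.03],"delta_rot":[0,0,0]},{"offset":[0,0,0],"delta_rot":[0,0,0]},{"offset":[0,0,0],"delta_rot":[0,0,0]},{"offset":[0,0,0],"delta_rot":[0,0,0]},{"offset":[0,0,0],"delta_rot":[0,0,0]}]' 0.1
python3 -m handwheel '[{"offset":[0,0,0.4],"delta_rot":[0,0,0]},{"offset":[0,0,0.8],"delta_rot":[0,0,0]},{"offset":[0,0,0.9],"delta_rot":[0,0,0]},{"offset":[-0.3,0.42,0.7],"delta_rot":[0,0,0]},{"offset":[-0.53,0.74,0.1],"delta_rot":[0,0,0]},{"offset":[-0.56,0.78,0],"delta_rot":[0,0,0]},{"offset":[-0.56,0.78,0],"delta_rot":[0,0,0]},{"offset":[-0.56,0.78,0],"delta_rot":[0,0,0]},{"offset":[-0.56,0.78,0],"delta_rot":[0,0,0]},{"offset":[-0.5,0.7,0],"delta_rot":[0,0,0]}]' 0
python3 -m handwheel '[{"offset":[-0.3,0.42,0],"delta_rot":[0,0,0]},{"offset":[-0.16,0.22,0],"delta_rot":[0,0,0]},{"offset":[0,0,0],"delta_rot":[0,0,0]},{"offset":[0,0,0],"delta_rot":[0,0,0]},{"offset":[0,0,0],"delta_rot":[0,0,0]}]'
python3 - <<'E'
from h import *
st();d=snap('wrist','w9');print(proj(d,(.4135,-.126,.058),True))
g=cv2.cvtColor(d["image"],cv2.COLOR_RGB2GRAY)
u,v=map(int,proj(d,(.4135,-.126,.058),True))
c=cv2.HoughCircles(cv2.medianBlur(g,5)[v-60:v+60,u-60:u+60],cv2.HOUGH_GRADIENT,1,80,param1=80,param2=12,minRadius=16,maxRadius=34)
print(c)
for x in c[0]:print(plane(d,x[0]+u-60,x[1]+v-60,.058,True))
print([proj(d,(.574,y,.064),True) for y in(-.35,-.21)])
E
```

```text
time_s: 20.55
position: [0.5745, -0.3508, 0.0395]
tool_rot: [2.43, 1.99, 0.0]
ft_force: [-5.2, 2.2, 20.0]
finger_gap: 0.0389
grasp_force: 37.3
time_s: 20.97
position: [0.5743, -0.3504, 0.0391]
tool_rot: [-2.43, -1.99, 0.0]
ft_force: [0.0, 0.1, -0.5]
finger_gap: 0.0771
grasp_force: 0.0
time_s: 21.8
position: [0.4298, -0.1497, 0.1552]
tool_rot: [-2.431, -1.99, 0.0]
ft_force: [0.3, 0.4, 0.2]
finger_gap: 0.0853
grasp_force: 0.0
time_s: 22.22
position: [0.4146, -0.1267, 0.1555]
tool_rot: [2.43, 1.989, 0.001]
ft_force: [0.3, -0.2, -0.4]
finger_gap: 0.0851
grasp_force: 0.0
t 22.22 p [ 0.4146 -0.1267  0.1555] yaw -11.39 z [ 0.001 -0.001 -1.   ] gap 0.0851 F [ 0.3 -0.2 -0.4] g 0.0 q [-0.37  0.29  2.15 -0.    0.69 -0.17]
(np.float64(319.529562365032), np.float64(200.39947682910673))
[[[58.5 61.5 25.2]]]
[ 0.41171551 -0.12657432  0.058     ]
[(np.float64(492.0904562074994), np.float64(356.2845181096846)), (np.float64(502.7372350575918), np.float64(253.25211434621258))]
```

View pics/w9.png

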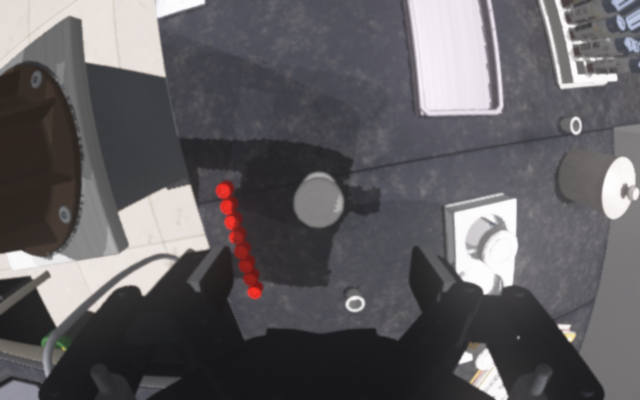

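The jar B lid is at (318,201), so the jar is at (0.412,-0.127). The red bead strip runs near the left finger, so I'll descend with the fingers partly closed; they stay above it anyway.

```bash

python3 -m handwheel '[{"offset":[-0.05,0,-0.3],"delta_rot":[0,0,0]},{"offset":[0,0,-0.7],"delta_rot":[0,0,0]},{"offset":[0,0,-0.8],"delta_rot":[0,0,0]},{"offset":[0,0,-0.7],"delta_rot":[0,0,0]},{"offset":[0,0,-0.4],"delta_rot":[0,0,0]},{"offset":[0,0,-0.16],"delta_rot":[0,0,0]},{"offset":[0,0,0],"delta_rot":[0,0,0]},{"offset":[0,0,0],"delta_rot":[0,0,0]}]' 0.2
python3 -m handwheel '[{"offset":[0,0,0],"delta_rot":[0,0,0]},{"offset":[0,0,0],"delta_rot":[0,0,0]},{"offset":[0,0,0],"delta_rot":[0,0,0]},{"offset":[0,0,0],"delta_rot":[0,0,0]},{"offset":[0,0,0],"delta_rot":[0,0,0]},{"offset":[0,0,0],"delta_rot":[0,0,0]}]' 1 35
```

```text
time_s: 22.93
position: [0.4116, -0.1262, 0.033]
tool_rot: [-2.431, -1.99, 0.0]
ft_force: [0.2, -0.6, 0.6]
finger_gap: 0.0687
grasp_force: 0.0
time_s: 23.43
position: [0.4122, -0.1261, 0.034]
tool_rot: [2.429, 1.989, 0.002]
ft_force: [-0.2, -0.6, 9.3]
finger_gap: 0.0393
grasp_force: 34.0
```

```bash

python3 -m handwheel '[{"offset":[0,0,0.4],"delta_rot":[0,0,0]},{"offset":[0,0,0.8],"delta_rot":[0,0,0]},{"offset":[0.05,-0.05,0.8],"delta_rot":[0,0,0]},{"offset":[0.3,-0.28,0.6],"delta_rot":[0,0,0]},{"offset":[0.6,-0.57,0.25],"delta_rot":[0,0,0]},{"offset":[0.68,-0.65,0],"delta_rot":[0,0,0]},{"offset":[0.68,-0.65,0],"delta_rot":[0,0,0]},{"offset":[0.68,-0.65,0],"delta_rot":[0,0,0]},{"offset":[0.5,-0.48,0],"delta_rot":[0,0,0]},{"offset":[0.35,-0.33,0],"delta_rot":[0,0,0]}]'
python3 -m handwheel '[{"offset":[0.2,-0.19,0],"delta_rot":[0,0,0]},{"offset":[0,0,0],"delta_rot":[0,0,0]},{"offset":[0,0,0],"delta_rot":[0,0,0]}]'

```

```text
time_s: 24.27
position: [0.5669, -0.2743, 0.1479]
tool_rot: [2.429, 1.988, 0.001]
ft_force: [-0.2, 0.6, -0.1]
finger_gap: 0.039
grasp_force: 35.6
time_s: 24.52
position: [0.5726, -0.2797, 0.1472]
tool_rot: [2.431, 1.99, 0.0]
ft_force: [-0.1, -0.4, -0.9]
finger_gap: 0.0387
grasp_force: 35.6
```

```bash

python3 -m handwheel '[{"offset":[0.04,0,-0.3],"delta_rot":[0,0,0]},{"offset":[0,0,-0.7],"delta_rot":[0,0,0]},{"offset":[0,0,-0.6],"delta_rot":[0,0,0]},{"offset":[0,0,-0.3],"delta_rot":[0,0,0]},{"offset":[0,0,0],"delta_rot":[0,0,0]},{"offset":[0,0,0],"delta_rot":[0,0,0]}]'
python3 -m handwheel '[{"offset":[0,0,-0.2],"delta_rot":[0,0,0]},{"offset":[0,0,-0.2],"delta_rot":[0,0,0]},{"offset":[0,0,0],"delta_rot":[0,0,0]},{"offset":[0,0,0],"delta_rot":[0,0,0]}]'
python3 -m handwheel '[{"offset":[0,0,-0.15],"delta_rot":[0,0,0]},{"offset":[0,0,-0.1],"delta_rot":[0,0,0]},{"offset":[0,0,0],"delta_rot":[0,0,0]},{"offset":[0,0,0],"delta_rot":[0,0,0]}]'
```

```text
time_s: 25.02
position: [0.5739, -0.2791, 0.0707]
tool_rot: [-2.429, -1.99, 0.001]
ft_force: [-0.3, -0.1, 0.3]
finger_gap: 0.0389
grasp_force: 35.6
time_s: 25.35
position: [0.5743, -0.2797, 0.0548]
tool_rot: [-2.43, -1.99, 0.0]
ft_force: [-0.7, 0.1, -0.4]
finger_gap: 0.039
grasp_force: 35.6
time_s: 25.68
position: [0.5742, -0.2796, 0.0446]
tool_rot: [-2.43, -1.99, 0.0]
ft_force: [0.6, -0.3, -0.8]
finger_gap: 0.0389
grasp_force: 35.6
```

```bash

python3 -m handwheel '[{"offset":[0,0,-0.06],"delta_rot":[0,0,0]},{"offset":[0,0,-0.04],"delta_rot":[0,0,0]},{"offset":[0,0,0],"delta_rot":[0,0,0]},{"offset":[0,0,0],"delta_rot":[0,0,0]}]'
python3 -m handwheel '[{"offset":[0,0,-0.04],"delta_rot":[0,0,0]},{"offset":[0,0,0],"delta_rot":[0,0,0]},{"offset":[0,0,0],"delta_rot":[0,0,0]}]'
```

```text
time_s: 26.02
position: [0.5744, -0.2797, 0.0408]
tool_rot: [-2.431, -1.99, 0.0]
ft_force: [-0.2, 0.2, -0.5]
finger_gap: 0.0388
grasp_force: 35.6
time_s: 26.27
position: [0.5748, -0.2799, 0.04]
tool_rot: [2.43, 1.99, 0.001]
ft_force: [-1.5, 0.8, 9.5]
finger_gap: 0.0392
grasp_force: 36.2
```

```bash

python3 -m handwheel '[{"offset":[0,0,0.02],"delta_rot":[0,0,0]},{"offset":[0,0,0],"delta_rot":[0,0,0]},{"offset":[0,0,0],"delta_rot":[0,0,0]},{"offset":[0,0,0],"delta_rot":[0,0,0]},{"offset":[0,0,0],"delta_rot":[0,0,0]}]' 0.1
python3 -m handwheel '[{"offset":[0,0,0.4],"delta_rot":[0,0,0]},{"offset":[0,0,0.8],"delta_rot":[0,0,0]},{"offset":[0,0,0.9],"delta_rot":[0,0,0]},{"offset":[-0.15,0.55,0.7],"delta_rot":[0,0,0.65]},{"offset":[-0.25,0.9,0],"delta_rot":[0,0,0.65]},{"offset":[-0.25,0.92,0],"delta_rot":[0,0,0.65]},{"offset":[-0.26,0.93,0],"delta_rot":[0,0,0.65]},{"offset":[-0.26,0.93,0],"delta_rot":[0,0,0.65]},{"offset":[-0.26,0.93,0],"delta_rot":[0,0,0.65]},{"offset":[-0.26,0.93,0],"delta_rot":[0,0,0.65]}]' 
python3 -m handwheel '[{"offset":[-0.26,0.93,0],"delta_rot":[0,0,0]},{"offset":[-0.26,0.93,0],"delta_rot":[0,0,0]},{"offset":[-0.26,0.93,0],"delta_rot":[0,0,0]},{"offset":[-0.26,0.93,0],"delta_rot":[0,0,0]},{"offset":[-0.15,0.6,0],"delta_rot":[0,0,0]},{"offset":[0,0,0],"delta_rot":[0,0,0]},{"offset":[0,0,0],"delta_rot":[0,0,0]},{"offset":[0,0,0],"delta_rot":[0,0,0]}]' 0.4
python3 - <<'E'
from h import *
st();d=snap('wrist','w10')
# bright thin pixels near predicted forceps
g=cv2.cvtColor(d["image"],cv2.COLOR_RGB2GRAY);g=cv2.morphologyEx(g,cv2.MORPH_TOPHAT,np.ones((11,11)))
P=np.array([proj(d,(.4615-s*.065*np.sin(.344),.130+s*.065*np.cos(.344),.004),True) for s in(-1,1)]);print(P)
m=np.zeros_like(g);cv2.line(m,tuple(P[0].astype(int).tolist()),tuple(P[1].astype(int).tolist()),255,50)
m=((g>35)&(m>0)).astype(np.uint8)
n,l,s,c=cv2.connectedComponentsWithStats(cv2.dilate(m,np.ones((7,7))))
ys,xs=np.nonzero((l==1+s[1:,4].argmax())&(m>0))
W=np.array([plane(d,x,y,.004,True)[:2] for x,y in zip(xs,ys)])*1000
r=cv2.minAreaRect(W.astype(np.float32));print(len(W),r,cv2.boxPoints(r).round(0).tolist())
np.set_printoptions(precision=4,suppress=True)
E
```

```text
time_s: 26.68
position: [0.5744, -0.2797, 0.04]
tool_rot: [-2.431, -1.99, 0.0]
ft_force: [0.4, -0.5, 0.3]
finger_gap: 0.0765
grasp_force: 0.0
time_s: 27.52
position: [0.506, -0.0346, 0.1522]
tool_rot: [1.8, 2.575, 0.0]
ft_force: [0.5, 0.9, -0.7]
finger_gap: 0.0769
grasp_force: 0.0
time_s: 28.18
position: [0.4593, 0.1365, 0.1521]
tool_rot: [1.803, 2.572, -0.0]
ft_force: [-0.7, 0.0, 0.7]
finger_gap: 0.0513
grasp_force: 0.0
t 28.18 p [0.4593 0.1365 0.1521] yaw 19.95 z [ 0. -0. -1.] gap 0.0513 F [-0.7  0.   0.7] g 0.0 q [ 0.23  0.35  2.06 -0.    0.73 -0.12]
[[321.0547357  255.30454137]
 [321.50697599 126.64641133]]
503 ((455.85443115234375, 144.43768310546875), (15.567452430725098, 98.36241912841797), 20.267101287841797) [[432.0, 188.0], [466.0, 96.0], [480.0, 101.0], [446.0, 193.0]]
```

The forceps axis checks out: centre (0.4615,0.130), yaw about 20°, width about 15 mm. Going down to grip them.

```bash

python3 -m handwheel '[{"offset":[0.055,-0.16,-0.3],"delta_rot":[0,0,0]},{"offset":[0,0,-0.8],"delta_rot":[0,0,0]},{"offset":[0,0,-0.85],"delta_rot":[0,0,0]},{"offset":[0,0,-0.8],"delta_rot":[0,0,0]},{"offset":[0,0,-0.6],"delta_rot":[0,0,0]},{"offset":[0,0,-0.2],"delta_rot":[0,0,0]},{"offset":[0,0,0],"delta_rot":[0,0,0]},{"offset":[0,0,0],"delta_rot":[0,0,0]}]' 0.5
python3 -m handwheel '[{"offset":[0,0,-0.12],"delta_rot":[0,0,0]},{"offset":[0,0,0],"delta_rot":[0,0,0]},{"offset":[0,0,0],"delta_rot":[0,0,0]}]'
```

```text
time_s: 28.9
position: [0.4617, 0.1297, 0.0105]
tool_rot: [-1.805, -2.571, 0.001]
ft_force: [0.5, 0.3, 0.4]
finger_gap: 0.0424
grasp_force: 0.0
time_s: 29.15
position: [0.4621, 0.1304, 0.0062]
tool_rot: [1.804, 2.571, 0.002]
ft_force: [-0.1, -0.1, -0.6]
finger_gap: 0.0428
grasp_force: 0.0
```

```bash

python3 -m handwheel '[{"offset":[0,0,-0.07],"delta_rot":[0,0,0]},{"offset":[0,0,0],"delta_rot":[0,0,0]}]'
python3 -m handwheel '[{"offset":[0,0,0],"delta_rot":[0,0,0]},{"offset":[0,0,0],"delta_rot":[0,0,0]},{"offset":[0,0,0],"delta_rot":[0,0,0]},{"offset":[0,0,0],"delta_rot":[0,0,0]},{"offset":[0,0,0],"delta_rot":[0,0,0]},{"offset":[0,0,0],"delta_rot":[0,0,0]}]' 1 35
python3 -m handwheel '[{"offset":[0,0,0.2],"delta_rot":[0,0,0]},{"offset":[0,0,0.4],"delta_rot":[0,0,0]},{"offset":[0,0,0.6],"delta_rot":[0,0,0]},{"offset":[0,0,0.6],"delta_rot":[0,0,0]},{"offset":[0,0,0.3],"delta_rot":[0,0,0]},{"offset":[0,0,0],"delta_rot":[0,0,0]}]'
```

```text
time_s: 29.32
position: [0.4617, 0.1304, 0.0027]
tool_rot: [1.804, 2.572, 0.001]
ft_force: [-0.6, 0.0, 0.2]
finger_gap: 0.0431
grasp_force: 0.0
time_s: 29.82
position: [0.4614, 0.1303, 0.0026]
tool_rot: [1.804, 2.572, 0.0]
ft_force: [-1.3, 0.3, 5.3]
finger_gap: 0.0127
grasp_force: 35.2
time_s: 30.32
position: [0.4629, 0.1306, 0.0893]
tool_rot: [1.802, 2.57, 0.005]
ft_force: [0.8, -0.0, 0.5]
finger_gap: 0.0124
grasp_force: 34.6
```

```bash

python3 -m handwheel '[{"offset":[0.2,-0.2,0],"delta_rot":[0,0,-0.3]},{"offset":[0.4,-0.45,0],"delta_rot":[0,0,-0.5]},{"offset":[0.5,-0.55,0],"delta_rot":[0,0,-0.7]},{"offset":[0.5,-0.55,0],"delta_rot":[0,0,-0.7]},{"offset":[0.5,-0.55,0],"delta_rot":[0,0,-0.7]},{"offset":[0.4,-0.45,0],"delta_rot":[0,0,-0.5]},{"offset":[0.28,-0.31,0],"delta_rot":[0,0,-0.3]},{"offset":[0,0,0],"delta_rot":[0,0,0]},{"offset":[0,0,0],"delta_rot":[0,0,0]}]'
python3 - <<'E'
from h import *
st();d=snap('wrist','w11')
g=cv2.cvtColor(d["image"],cv2.COLOR_RGB2HSV)
for p in[(.5742,.0096,.021)]:
    for x,y in((-.045,.09),(.045,.09),(-.045,-.09),(.045,-.09)):
        a=np.radians(-5.5);print(proj(d,(p[0]+x*np.cos(a)-y*np.sin(a),p[1]+x*np.sin(a)+y*np.cos(a),.021),True))
E
```

```text
time_s: 31.07
position: [0.5725, 0.0067, 0.0853]
tool_rot: [-2.328, -2.108, 0.002]
ft_force: [-0.1, 0.2, -0.9]
finger_gap: 0.0127
grasp_force: 34.6
t 31.07 p [0.5725 0.0067 0.0853] yaw -5.67 z [-0.002  0.    -1.   ] gap 0.0127 F [-0.1  0.2 -0.9] g 34.556906980815256 q [-0.04  0.56  1.9  -0.    0.68  0.06]
(np.float64(255.60892677195304), np.float64(79.78822745492721))
(np.float64(390.38018789458783), np.float64(79.48588719990909))
(np.float64(268.65779614021284), np.float64(314.14922228401105))
(np.float64(378.3456687349093), np.float64(313.6352403714425))
```

```bash

python3 -m handwheel '[{"offset":[0.04,0.04,-0.3],"delta_rot":[0,0,0]},{"offset":[0,0,-0.6],"delta_rot":[0,0,0]},{"offset":[0,0,-0.6],"delta_rot":[0,0,0]},{"offset":[0,0,-0.35],"delta_rot":[0,0,0]},{"offset":[0,0,0],"delta_rot":[0,0,0]},{"offset":[0,0,0],"delta_rot":[0,0,0]}]'
python3 -m handwheel '[{"offset":[0,0,-0.05],"delta_rot":[0,0,0]},{"offset":[0,0,0],"delta_rot":[0,0,0]},{"offset":[0,0,0],"delta_rot":[0,0,0]}]'
```

```text
time_s: 31.62
position: [0.573, 0.0101, 0.0115]
tool_rot: [-2.324, -2.111, 0.003]
ft_force: [0.4, -0.5, 0.2]
finger_gap: 0.0124
grasp_force: 34.6
time_s: 31.87
position: [0.5748, 0.0096, 0.0113]
tool_rot: [2.325, 2.111, 0.002]
ft_force: [0.1, 0.0, -0.3]
finger_gap: 0.0124
grasp_force: 34.6
```

```bash

python3 -m handwheel '[{"offset":[0,0,-0.06],"delta_rot":[0,0,0]},{"offset":[0,0,-0.04],"delta_rot":[0,0,0]},{"offset":[0,0,0],"delta_rot":[0,0,0]},{"offset":[0,0,0],"delta_rot":[0,0,0]}]'
python3 -m handwheel '[{"offset":[0,0,-0.04],"delta_rot":[0,0,0]},{"offset":[0,0,0],"delta_rot":[0,0,0]},{"offset":[0,0,0],"delta_rot":[0,0,0]}]'
```

```text
time_s: 32.2
position: [0.5742, 0.0095, 0.0065]
tool_rot: [-2.326, -2.111, 0.0]
ft_force: [-0.1, -0.3, 0.1]
finger_gap: 0.0122
grasp_force: 34.6
time_s: 32.45
position: [0.5744, 0.0094, 0.0055]
tool_rot: [2.326, 2.111, 0.001]
ft_force: [-2.4, 0.3, 12.4]
finger_gap: 0.0123
grasp_force: 36.0
```

```bash

python3 -m handwheel '[{"offset":[0,0,0.02],"delta_rot":[0,0,0]},{"offset":[0,0,0],"delta_rot":[0,0,0]},{"offset":[0,0,0],"delta_rot":[0,0,0]},{"offset":[0,0,0],"delta_rot":[0,0,0]}]' 0.62
python3 -m handwheel '[{"offset":[0,0,0.3],"delta_rot":[0,0,0]},{"offset":[0,0,0.7],"delta_rot":[0,0,0]},{"offset":[0,0,0.9],"delta_rot":[0,0,0]},{"offset":[0,0,0.9],"delta_rot":[0,0,0]},{"offset":[0,0,0.9],"delta_rot":[0,0,0]},{"offset":[0,0,0.9],"delta_rot":[0,0,0]},{"offset":[0,0,0.9],"delta_rot":[0,0,0]},{"offset":[0,0,0.5],"delta_rot":[0,0,0]},{"offset":[0,0,0],"delta_rot":[0,0,0]},{"offset":[0,0,0],"delta_rot":[0,0,0]}]'
python3 - <<'E'
from h import *
st();w=snap('wrist','w12');snap('side','s12');snap('scene','c12')
a=cv2.imread("pics/w12.png")[0:300,100:500];b=cv2.imread("pics/s12.png")[110:350,220:430];c=cv2.imread("pics/c12.png")[145:305,210:450]
M=np.zeros((600,800,3),np.uint8);M[:300,:400]=a;b=cv2.resize(b,(392,448));M[:448,405:797]=b;c=cv2.resize(c,(400,267));M[305:572,:400]=c
cv2.imwrite("pics/final.png",M)
E
```

```text
time_s: 32.78
position: [0.5742, 0.0095, 0.0056]
tool_rot: [-2.326, -2.112, 0.0]
ft_force: [0.4, -0.3, -0.4]
finger_gap: 0.0324
grasp_force: 0.0
time_s: 33.62
position: [0.5747, 0.0095, 0.2476]
tool_rot: [2.324, 2.11, 0.003]
ft_force: [-0.3, -0.2, -0.7]
finger_gap: 0.0324
grasp_force: 0.0
t 33.62 p [0.5747 0.0095 0.2476] yaw -5.53 z [ 0.003 -0.    -1.   ] gap 0.0324 F [-0.3 -0.2 -0.7] g 0.0 q [-0.04  0.36  1.76 -0.    1.03  0.06]
```

View pics/final.png

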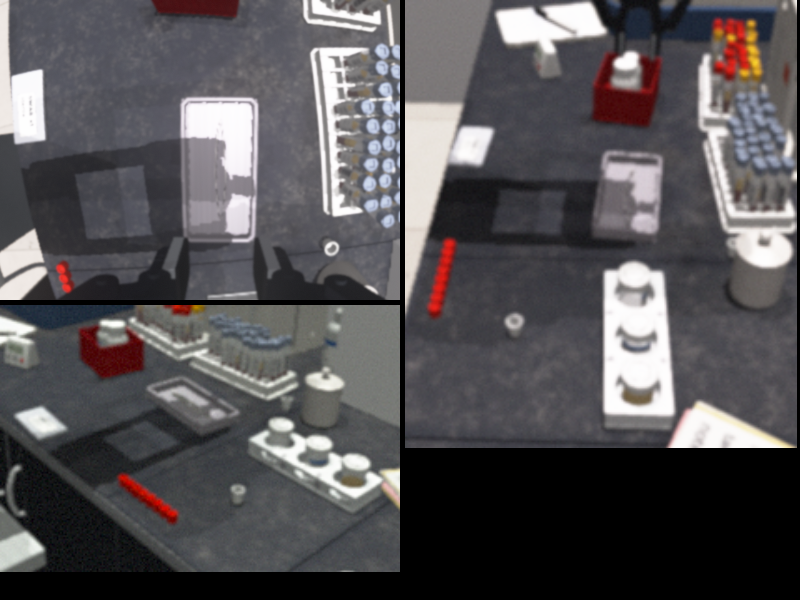

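The montage shows all three rack wells filled with upright jars and both bottles in the box. The forceps are faint but lie lengthwise in the tray, around (220,165) in the wrist panel, and their old spot on the bench is empty. Handing in.

```bash
python3 -c "
from workcell import close_job
print(close_job())"
```

```text
the job is handed in; nothing more can be done
None
```

The job is handed in at about 34 s, in the order asked: both reagent bottles stand upright in the box, both jars sit in the rack's free wells, and the forceps lie in the steel tray, though they showed only faintly against it in the last picture.

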